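# Lay out the soil samples on the grid board

### The arm

A 6-joint arm with a two-finger parallel gripper is mounted at the origin on the work surface. World frame = base frame: x ahead of the robot, y to its left, z up, the work surface at z = 0. Lengths are in m, angles in rad, forces in N, time in s.
With the tool pointing down it reaches from about 0.4 to 0.825 m from the base axis. Payload 7 kg.
Tool frame: the origin (TCP) lies midway between the tips of the shut fingers; the grasp point (between the pads) lies ctrl.hold_point_z behind it (ctrl.hold_point_z is the distance from the TCP to the grasp point, in m); z points along the fingers, y is the line along which they close (so a half turn about z gives the same grasp; the last joint's range is limited). The gripper opens to 85 mm and grips with 20 to 120 N. Pads are 22 mm wide; open, the fingers measure 114 mm over their backs; the gripper's body (76 mm by 85 mm) begins 54 mm behind the grasp point. The pads swing forward as they close: fully open they stand 13 mm farther back than shut.
Start: joints at [1.615, 0.359, 0.012, 0, -1.224, -0.288], TCP at [0.163, 0.655, 0.231] pointing down, gripper open.
Joint ranges: [-3.07, 3.07], [-1.43, 2.12], [-1.02, 1.25], [-3.03, 1.67], [-3.05, -0], [-3.03, 3.03]. Speed limits (rad/s): [2.39, 2.39, 3.01, 3.14, 3.14, 3.14].

### API

Orientations are given as a unit quaternion [x, y, z, w].
In Python, from workcell import status, viewer, ctrl gives the robot as it stands. The module is installed in compiled form; this text tells all that it offers.
- The arm moves only by the tool move_arm, never from a script. Its argument "targets" is one flat list of numbers, 6 for each row, row after row: the shift along the world's x, y, z in shares of 1000 mm (1.0 is 1000 mm), then the turn, a rotation vector about the world's x, y, z in fractions of the full range, 1 being 120 degrees. A call has 1 to 20 rows; each row is the pose to reach, as a shift and turn from the pose commanded when the call began; what a row does not reach only later rows make up. A row lasts 1/12 s, in which the tool goes at most 41.7 mm and 7.16 degrees, less where a joint would pass 70% of its speed; a pose out of reach is approached as far as the arm can. A call with a gripper value outside its range is refused whole. "jaw" is the finger opening in mm, from 0 to 85.4, set as the call begins (left out, the last holds). The fingers move at their own pace and stop on an object; "force" is the grip in N (left out, the last holds). Time passes only in rows, so rows that repeat a pose let the fingers close. It gives the time, the measured TCP pose, the force, the opening and the grip force at its end, in the units of the state.
- status.get_state(): the state, without advancing time (a new reading comes with each control period).
- viewer.camera(name): name is "scene" or "top" or "wrist"; returns the picture (420x560x3 uint8, blue, green, red); there is no depth.
- viewer.calibration(name): a dict with "fx", "fy", "cx", "cy" (pixels), "position" and "orientation" of the camera in the world. Camera axes: x right, y up, looking along -z (the intrinsics and any distortion apply to the point x, -y, -z); pixel columns grow to the right and rows downward; lengths in m; the calibration is good to about 2 mm. A picture is of the moment at which its call begins: read the wrist's pose just before it. calibration takes no time and is no camera call; for the wrist camera it gives the pose at the moment of the call.
- ctrl.close_job(): hands the job in; it is judged then, once.
The state is a dict: "t": time; "joint_positions": joint angles; "joint_vel": joint speeds; "tau": joint torques, N m; "tcp_pos": TCP position; "tool_rot": TCP orientation; "ft_force": force on the tool from outside, world axes, zero at the start; "moment": the same for the moment, N m; "grip_width": opening from 0.0 (shut) to 1.0 (fully open); "finger_force": force on a finger pad.
Only numpy, scipy, OpenCV 4.12 (cv2) and the standard library are available. Lean on these libraries where they do the work, as an engineer would, in place of code of your own. Each camera call takes 0.05 s, during which the arm holds its last target. There are 200 camera calls.

### The job

Set out the soil-test items on the white board, each upright and centred in its square: the white dropper bottle in the far row between the black tin and the amber jar, and in the near row the brass weight in front of (on the robot's side of) the black tin, the red tin in front of the amber jar, and the blue tin between the weight and the red tin. Then stack the green tin squarely on top of the blue tin. Leave the black tin, the amber jar and the yellow tin where they are.

Things in the scene. Friction and masses are not known exactly. Their poses are not given: they have to be found in the camera images.
- board: Fixed white board on the bench, to the robot's left or right, 185 mm (x) by 270 mm (y), 6 mm thick, with six black-outlined 75 mm squares. Origin: centre of its underside; x points away from the robot (turned up to 0.3 rad), y to the left, z up. Square centres: x = -42.5 mm (near row) or +42.5 mm (far row), y = +85 (left), 0 (middle), -85 mm (right); top at z = 6 mm.
- plate: Fixed greenish glass plate lying on the bench on the other side from the board, 200 by 290 mm, 8 mm thick. Origin: centre of its underside, z up. Six items stand on it at the start, in two rows of three in no set order, centres 83 mm or more apart.
- tin_red: Closed round steel sample tin, red lid top and red band, 50 mm diameter, 34 mm high, flat top and bottom, about 90 g. Origin: centre of its underside, z up. Starts standing on the glass plate.
- tin_blue: Closed round steel sample tin, blue lid top and blue band, 50 mm diameter, 34 mm high, flat top and bottom, about 90 g. Origin: centre of its underside, z up. Starts standing on the glass plate.
- tin_green: Closed round steel sample tin, green lid top and green band, 50 mm diameter, 34 mm high, flat top and bottom, about 90 g. Origin: centre of its underside, z up. Starts standing on the glass plate.
- dropper: White plastic dropper bottle with an orange pointed nozzle: cylindrical body 34 mm diameter up to 48 mm high, then a shoulder and the nozzle to 78 mm; about 60 g. Origin: centre of its underside, z up. Starts standing on the glass plate.
- weight: Brass weight: cylinder 40 mm diameter and 42 mm high with a 24 mm knob on top, 62 mm high over all; about 500 g. Origin: centre of its underside, z up. Starts standing on the glass plate.
- tin_black: Closed round steel sample tin, black lid top and black band, 50 mm diameter, 34 mm high, flat top and bottom, about 90 g. Origin: centre of its underside, z up. Stands loose on the board's far row, in the left or the right square; not to be disturbed.
- jar: Amber glass jar with a brown lid, 48 mm diameter, 58 mm high, 140 g. Origin: centre of its underside, z up. Stands loose on the board's far row, at the other end from the black tin; not to be disturbed.
- tin_yellow: Closed round steel sample tin, yellow lid top and yellow band, 50 mm diameter, 34 mm high, flat top and bottom, about 90 g. Origin: centre of its underside, z up. Starts standing on the glass plate. Spare: not to be disturbed.

How it is judged:
At the end, for the whole second after the job is handed in: Dropper, weight, red and blue tin stand on the board within 14 mm (along each board axis) of their squares' centres; green tin on blue, within 12 mm of centred; all upright to 0.1 rad and at rest; black tin, jar and yellow tin upright within 20 mm of their starts (x of dropper in the frame of board between 0.0285 and 0.0565 m and y of dropper in the frame of board between -0.014 and 0.014 m and z of dropper in the frame of board between 0.002 and 0.01 m and x of tin_blue in the frame of board between -0.0565 and -0.0285 m and y of tin_blue in the frame of board between -0.014 and 0.014 m and z of tin_blue in the frame of board between 0.002 and 0.01 m and ((y of tin_black in the frame of board between 0.06 and 0.11 m and y of jar in the frame of board between -0.11 and -0.06 m and x of weight in the frame of board between -0.0565 and -0.0285 m and y of weight in the frame of board between 0.071 and 0.099 m and z of weight in the frame of board between 0.002 and 0.01 m and x of tin_red in the frame of board between -0.0565 and -0.0285 m and y of tin_red in the frame of board between -0.099 and -0.071 m and z of tin_red in the frame of board between 0.002 and 0.01 m) or (y of tin_black in the frame of board between -0.11 and -0.06 m and y of jar in the frame of board between 0.06 and 0.11 m and x of weight in the frame of board between -0.0565 and -0.0285 m and y of weight in the frame of board between -0.099 and -0.071 m and z of weight in the frame of board between 0.002 and 0.01 m and x of tin_red in the frame of board between -0.0565 and -0.0285 m and y of tin_red in the frame of board between 0.071 and 0.099 m and z of tin_red in the frame of board between 0.002 and 0.01 m)) and horizontal distance between tin_green and tin_blue below 0.012 m and z of tin_green in the frame of tin_blue between 0.03 and 0.038 m and angle between each of tin_red, tin_blue, tin_green, dropper, weight, tin_black, jar, tin_yellow's own z axis and vertical below 0.1 rad and linear speed of each of tin_red, tin_blue, tin_green, dropper, weight below 0.02 m/s and distance of each of tin_black, jar, tin_yellow from where it was at the start of the episode below 0.02 m); the robot touches nothing.
It fails at once if the black tin was pushed or carried more than 20 mm from its start (distance of tin_black from where it was at the start of the episode above 0.02 m).
It fails at once if the amber jar was pushed or carried more than 20 mm from its start (distance of jar from where it was at the start of the episode above 0.02 m).
It fails at once if the yellow tin was pushed or carried more than 20 mm from its start (distance of tin_yellow from where it was at the start of the episode above 0.02 m).
It also fails if it takes over 128 s, if anything falls off the work surface, if the arm or the gripper's body presses on something with over 40 N, if the wrist force passes 120 N, or if a joint passes its speed limit or range.

## Working session

There is one attempt and no reset: what is moved stays moved. The work goes in short steps, Python scripts to look and compute and a tool call to move; the robot and the scene stay as the last step left them, time stands still between calls to the robot, and variables do not carry over. Pictures are saved under pics/ and viewed, at most 14 in all, crops included, and the job is handed in when it is done.

Besides the shell and the picture viewer there is one more tool, called after "Request:" as name(argument=value, ...), one argument or row to a line, values as JSON. move_arm: Moves the arm, as the interface text tells. Its arguments: {"type":"object","properties":{"targets":{"type":"array","items":{"type":"number"}},"jaw":{"type":"number"},"force":{"type":"number"}},"required":["targets"]}

```bash
mkdir -p pics
python3 - <<'E'
from workcell import status, viewer, ctrl
import cv2
print(status.get_state(), ctrl.hold_point_z)
for n in ("scene","top","wrist"):
    c=viewer.calibration(n); print(n,c)
    cv2.imwrite(f"pics/{n}0.png",viewer.camera(n))
E
```

```text
{'t': 0.0, 'joint_positions': array([ 1.61510768e+00,  3.59414545e-01,  1.10772278e-02, -3.69476094e-04,
       -1.22407736e+00, -2.88117667e-01]), 'joint_vel': array([-0.00051247,  0.00013319,  0.00145486,  0.00053211, -0.00096092,
        0.00071992]), 'tau': array([-7.42356747e-05, -5.83325386e+01,  2.93417895e+01,  6.93675980e+00,
       -6.02205866e-03,  1.02672823e-05]), 'tcp_pos': array([0.16283415, 0.65458267, 0.23035029]), 'tool_rot': array([ 9.92571014e-01, -1.21663867e-01, -3.74217932e-05,  8.26761524e-04]), 'ft_force': array([ 0.13810609, -0.25797666,  0.16223017]), 'moment': array([ 0.02733527,  0.0494661 , -0.00839445]), 'finger_force': 0.0, 'grip_width': 1.0009764738549318} 0.0187
scene {'fx': 506.75005055418194, 'fy': 506.75005055418194, 'cx': 279.34579635679114, 'cy': 213.13581933654683, 'position': array([1.13413343, 0.00460168, 1.04801179]), 'orientation': array([0.18936766, 0.18625762, 0.69069381, 0.67259947])}
top {'fx': 532.2767406198441, 'fy': 532.2767406198441, 'cx': 286.652996187983, 'cy': 212.48370050120485, 'position': array([ 0.35713147, -0.00512084,  1.13569781]), 'orientation': array([-0.06918369,  0.04653616,  0.7148783 , -0.69426005])}
wrist {'fx': 366.9927174266118, 'fy': 366.9927174266118, 'cx': 286.1279368456722, 'cy': 210.45920754547902, 'position': array([0.23366022, 0.63707797, 0.37395286]), 'orientation': array([ 0.08933186, -0.11355818,  0.77959389, -0.60939127])}
```

View pics/top0.png

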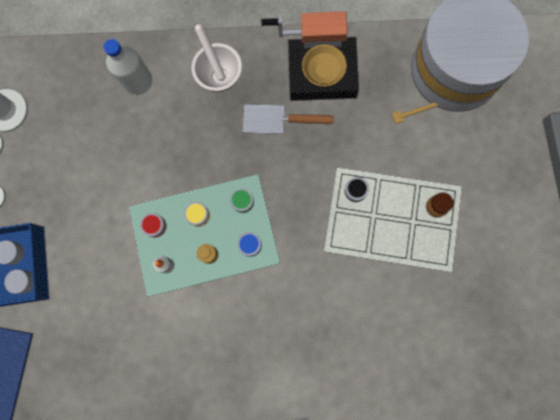

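View pics/scene0.png

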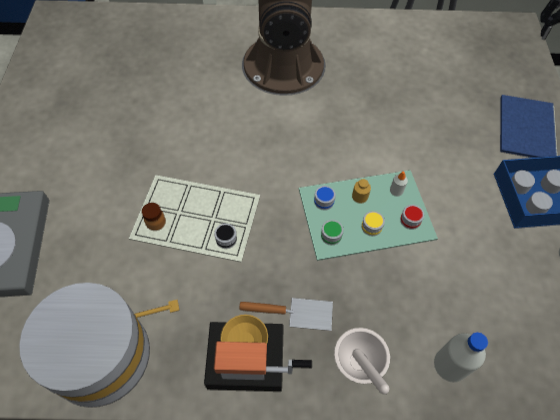

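View pics/wrist0.png

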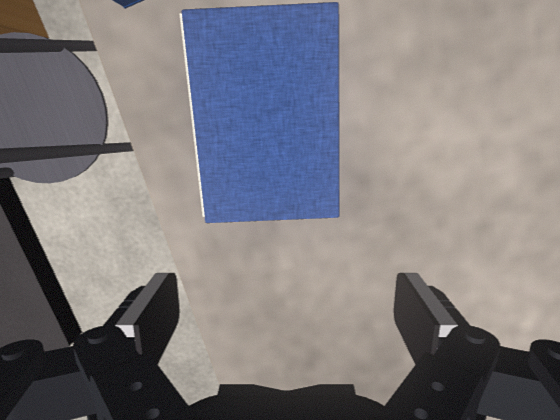

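The top view shows the plate on the robot's left: red (152,225), yellow (196,214), green (242,201), dropper (162,264), weight (206,253), blue (249,244). The board is on its right, with black at far-left (357,188) and the jar at far-right (440,205). So the weight goes near-left, blue near-middle, red near-right and the dropper far-middle. The scene view agrees, and the wrist camera sees none of the items yet.

```bash
cat > h.py <<'E'
from workcell import status, viewer, ctrl
import cv2, numpy as np
from scipy.spatial.transform import Rotation as R
def ray(c,p):
    d=np.array([(p[0]-c['cx'])/c['fx'],-(p[1]-c['cy'])/c['fy'],-1.])
    d=R.from_quat(c['orientation']).apply(d); return c['position'],d/np.linalg.norm(d)
def plane(c,p,z):
    o,d=ray(c,p); return o+d*(z-o[2])/d[2]
def tri(obs):
    A=0;b=0;L=[]
    for c,p in obs:
        o,d=ray(c,p);P=np.eye(3)-np.outer(d,d);A=A+P;b=b+P@o;L.append((o,P))
    x=np.linalg.solve(A,b); return x,max(np.linalg.norm(P@(x-o)) for o,P in L)
def proj(c,X):
    q=R.from_quat(c['orientation']).inv().apply(np.asarray(X)-c['position'])
    return np.array([c['cx']-c['fx']*q[0]/q[2],c['cy']+c['fy']*q[1]/q[2]])
HSV=dict(red=[((0,150,70),(6,255,255)),((172,150,70),(180,255,255))],yellow=[((22,130,110),(35,255,255))],
 green=[((55,130,40),(80,255,200))],blue=[((108,150,70),(125,255,255))],orange=[((3,120,120),(16,255,255))],
 brass=[((12,110,50),(24,255,255))],black=[((0,0,0),(180,255,60))])
def mask(img,name):
    h=cv2.cvtColor(img,cv2.COLOR_BGR2HSV)
    return sum(cv2.inRange(h,a,b) for a,b in HSV[name])
def blobs(m,amin=20):
    cs=cv2.findContours(m,cv2.RETR_EXTERNAL,cv2.CHAIN_APPROX_NONE)[0]
    return sorted([c for c in cs if cv2.contourArea(c)>=amin],key=cv2.contourArea,reverse=True)
def near(img,name,p,r=14):
    m=mask(img,name);k=np.zeros_like(m);cv2.circle(k,tuple(map(int,p)),r,255,-1);b=blobs(m&k,5)
    if not b:return None
    M=cv2.moments(b[0]);return np.array([M['m10']/M['m00'],M['m01']/M['m00']]),M['m00'],cv2.boundingRect(b[0])
E
cat > m0.py <<'E'
from h import *
C={n:viewer.calibration(n) for n in("top","scene")};I={n:cv2.imread(f"pics/{n}0.png") for n in C}
S={'red':((152,225),(413,215)),'yellow':((196,214),(374,221)),'green':((242,201),(333,231)),'blue':((249,244),(325,196)),'brass':((206,253),(363,188)),'orange':((160,264),(402,176)),'black':((357,188),(226,234))}
for n,(a,b) in S.items():
    A=near(I['top'],n,a);B=near(I['scene'],n,b)
    if A is None or B is None: print(n,A,B);continue
    x,e=tri([(C['top'],A[0]),(C['scene'],B[0])]);print(n,x.round(4),round(e*1000,1),A[0].round(1),A[1:],B[0].round(1),B[1:],plane(C['top'],A[0],.042)[:2].round(4))
for n,box in(('top',(320,160,150,115)),('scene',(125,170,140,92))):
    x,y,w,h=box;im=I[n][y:y+h,x:x+w];hs=cv2.cvtColor(im,cv2.COLOR_BGR2HSV)
    m=cv2.inRange(hs,(0,0,175),(180,60,255));m=cv2.morphologyEx(m,cv2.MORPH_CLOSE,np.ones((9,9)))
    c=blobs(m)[0];q=cv2.approxPolyDP(cv2.convexHull(c),6,True)[:,0]+[x,y]
    r=cv2.minAreaRect(c);print(n,q.tolist(),cv2.contourArea(c))
    P=np.array([plane(C[n],p,.006)[:2] for p in q]);print(P.round(4).tolist(),P.mean(0))
E
python3 m0.py
```

```text
red [0.5236 0.3129 0.0405] 0.3 [150.9 223.9] (211.5, (143, 216, 17, 17)) [413.3 213. ] (163.0, (405, 206, 17, 15)) [0.5234 0.3127]
yellow [0.5442 0.2192 0.0404] 0.2 [195.3 212.8] (225.5, (187, 204, 18, 18)) [373.6 219.7] (178.5, (365, 213, 18, 15)) [0.544  0.2191]
green [0.5709 0.1228 0.0409] 0.3 [240.9 198.8] (192.5, (233, 191, 17, 17)) [332.1 228.6] (172.5, (324, 222, 17, 14)) [0.5707 0.1229]
blue [0.4764 0.1084 0.0405] 0.2 [248.4 243.4] (228.0, (240, 235, 18, 18)) [324.8 193.7] (157.5, (317, 187, 17, 14)) [0.4762 0.1084]
brass [0.459  0.1968 0.032 ] 0.1 [206.8 253.4] (247.0, (198, 245, 19, 18)) [361.2 190.5] (276.0, (353, 179, 18, 23)) [0.4581 0.1951]
orange [0.4378 0.2891 0.0709] 0.5 [158.1 263.6] (15.5, (156, 261, 5, 6)) [402.5 174.9] (16.0, (399, 171, 6, 9)) [0.44   0.2965]
black [ 0.5866 -0.121   0.0389] 0.2 [356.8 187.8] (206.0, (349, 180, 17, 17)) [224.6 232.3] (175.0, (216, 225, 18, 15)) [ 0.586  -0.1205]
top [[337, 169], [460, 187], [450, 274], [325, 250]] 10557.0
[[0.6368, -0.0833], [0.5879, -0.3446], [0.4032, -0.3093], [0.4612, -0.0506]] [ 0.52227738 -0.19694453]
scene [[155, 176], [259, 195], [242, 261], [125, 238]] 6816.5
[[0.4143, -0.3112], [0.4627, -0.0494], [0.6415, -0.0801], [0.5906, -0.3544]] [ 0.52727152 -0.1987868 ]
```

Run:
```python
from h import *
c=viewer.calibration("wrist");s=status.get_state();t=s['tcp_pos']
for p in [(280,210),(0,0),(560,0),(0,250),(560,250)]: print(p,(plane(c,p,.042)-t).round(3))
print(proj(c,t),R.from_quat(s['tool_rot']).as_matrix().round(3))
```

```text
(280, 210) [-0.024  0.012 -0.189]
(0, 0) [ 0.202  0.187 -0.189]
(560, 0) [ 0.093 -0.251 -0.189]
(0, 250) [ 0.003  0.287 -0.189]
(560, 250) [-0.129 -0.244 -0.189]
[285.9666208  277.34501479] [[ 0.97  -0.241 -0.   ]
 [-0.241 -0.97  -0.001]
 [ 0.     0.001 -1.   ]]
```

The manual's scale: shifts go in shares of 1000 mm and turns go in shares of 120 degrees. Converting my numbers, -440 mm / 1000 = -0.44, 300 mm / 1000 = 0.3.

Request:
move_arm(
  targets=[0.3, -0.44, 0.01, 0, 0, 0, 0.3, -0.44, 0.01, 0, 0, 0, 0.3, -0.44, 0.01, 0, 0, 0, 0.3, -0.44, 0.01, 0, 0, 0, 0.3, -0.44, 0.01, 0, 0, 0, 0.3, -0.44, 0.01, 0, 0, 0, 0.3, -0.44, 0.01, 0, 0, 0, 0.3, -0.44, 0.01, 0, 0, 0, 0.3, -0.44, 0.01, 0, 0, 0, 0.3, -0.44, 0.01, 0, 0, 0, 0.3, -0.44, 0.01, 0, 0, 0, 0.3, -0.44, 0.01, 0, 0, 0, 0.3, -0.44, 0.01, 0, 0, 0, 0.3, -0.44, 0.01, 0, 0, 0, 0.3, -0.44, 0.01, 0, 0, 0, 0.3, -0.44, 0.01, 0, 0, 0, 0.3, -0.44, 0.01, 0, 0, 0, 0.3, -0.44, 0.01, 0, 0, 0],
  jaw=70,
  force=40,
)

```text
t: 1.65
tcp_pos: [0.4624, 0.2159, 0.2413]
tool_rot: [0.993, -0.121, -0.0, -0.0]
ft_force: [-0.3, 0.0, -0.2]
grip_width: 0.82
finger_force: 0.0
```

Run:
```python
from h import *
import pickle
s=status.get_state();c=viewer.calibration("wrist");im=viewer.camera("wrist");cv2.imwrite("pics/w1.png",im);pickle.dump((s,c),open("w1.pkl","wb"))
print(s['t'],s['tcp_pos'],s['joint_positions'].round(2))
```

```text
1.65 [0.46244159 0.2159488  0.24125651] [ 0.82  0.08 -0.33 -0.   -1.16  0.51]
```

View pics/w1.png

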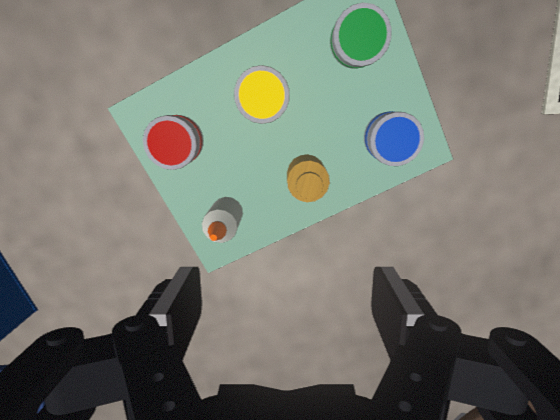

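The wrist view shows all six items clearly: red (171,142), yellow (262,95), green (362,35), blue (397,139), weight knob (309,185), dropper body (219,226) with its nozzle tip at (213,237).

Run:
```python
from h import *
import pickle
s,c=pickle.load(open("w1.pkl","rb"));im=cv2.imread("pics/w1.png")
ct,cs=viewer.calibration("top"),viewer.calibration("scene");it,is_=cv2.imread("pics/top0.png"),cv2.imread("pics/scene0.png")
S={'red':((152,225),(413,215),(172,142)),'yellow':((196,214),(374,221),(262,95)),'green':((242,201),(333,231),(362,35)),'blue':((249,244),(325,196),(397,139))}
for n,(a,b,w) in S.items():
    p=near(im,n,w,40)[0];o=[(ct,near(it,n,a)[0]),(cs,near(is_,n,b)[0]),(c,p)]
    x,e=tri(o);print(n,p.round(1),x.round(4),'err mm',round(e*1e3,1),'wrist on .042',plane(c,p,.042)[:2].round(4))
# weight: knob circle + body ; dropper body
g=cv2.cvtColor(im,cv2.COLOR_BGR2GRAY)
x0,y0=280,150;h=cv2.HoughCircles(cv2.resize(g[150:210,280:340],None,fx=4,fy=4,interpolation=cv2.INTER_CUBIC),cv2.HOUGH_GRADIENT,1,20,param1=60,param2=18,minRadius=40,maxRadius=100)
if h is not None:
    for q in h[0][:4]/4: print('circ',q+[x0,y0,0],'r62',(plane(c,q[:2]+[x0,y0],.070)).round(4),'r42',plane(c,q[:2]+[x0,y0],.05).round(4))
b=near(im,'brass',(308,180),40);print('brass',b,plane(c,b[0],.055)[:2])
hs=cv2.cvtColor(im,cv2.COLOR_BGR2HSV)
print(near(im,'orange',(216,232),20))
p=near(im,'orange',(216,232),20)[0]
o=[(ct,near(it,'orange',(160,264))[0]),(cs,near(is_,'orange',(402,176))[0]),(c,p)];print('nozzle',tri(o))
o=[(ct,near(it,'brass',(206,253))[0]),(cs,near(is_,'brass',(363,188))[0]),(c,b[0])];print('weight',tri(o))
m=cv2.inRange(hs,(0,0,120),(180,45,255));k=np.zeros_like(m);cv2.circle(k,(219,226),22,255,-1)
w=blobs(m&k)[0];print('white',cv2.minEnclosingCircle(w))
q=cv2.minEnclosingCircle(w)[0];print(plane(c,q,.056))
cv2.imwrite("pics/w1c.png",np.hstack([cv2.resize(im[190:260,180:260],None,fx=5,fy=5),cv2.resize(im[145:215,270:340],None,fx=5,fy=5)]))
```

```text
red [168.8 142.4] [0.5236 0.313  0.0405] err mm 0.3 wrist on .042 [0.5236 0.3125]
yellow [261.1  94.2] [0.5442 0.2191 0.0405] err mm 0.3 wrist on .042 [0.5441 0.2187]
green [362.3  33.7] [0.571  0.1226 0.0414] err mm 0.5 wrist on .042 [0.571  0.1224]
blue [397.1 138.8] [0.4765 0.108  0.0415] err mm 0.8 wrist on .042 [0.4763 0.1073]
circ [308.375      181.375       20.85000038] r62 [0.4632 0.1958 0.07  ] r42 [0.4587 0.1956 0.05  ]
circ [306.125 174.375  19.875] r62 [0.4697 0.1963 0.07  ] r42 [0.4656 0.1961 0.05  ]
circ [309.375 186.375  14.625] r62 [0.4586 0.1959 0.07  ] r42 [0.4538 0.1958 0.05  ]
circ [310.875 176.625  15.5  ] r62 [0.4667 0.1927 0.07  ] r42 [0.4625 0.1924 0.05  ]
brass (array([307.23165928, 180.0885032 ]), 1354.0, (287, 157, 42, 45)) [0.46123195 0.19638826]
(array([216.25973107, 230.86270347]), 235.5, (208, 222, 18, 19))
nozzle (array([0.43807005, 0.28848921, 0.07063511]), np.float64(0.0013103169327866174))
weight (array([0.4580617 , 0.1965992 , 0.03221181]), np.float64(0.0017985937910327552))
white ((220.42478942871094, 223.51292419433594), 19.888023376464844)
[0.44036153 0.28538038 0.056     ]
```

View pics/w1c.png

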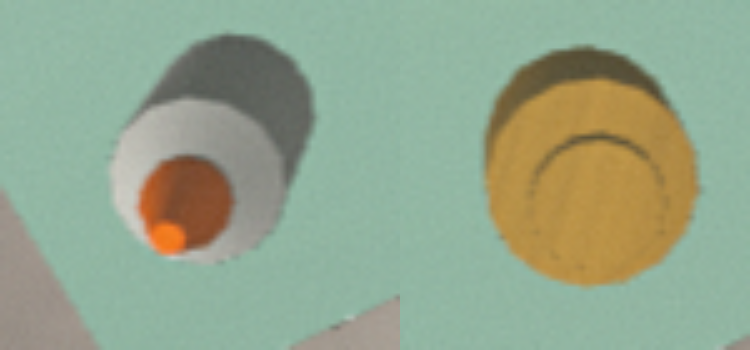

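In the tool's units: -220 mm / 1000 = -0.22, -205 mm / 1000 = -0.205.

Request:
move_arm(
  targets=[-0.025, 0.072, 0, 0, 0, 0, -0.025, 0.072, 0, 0, 0, 0, -0.025, 0.072, -0.04, 0, 0, 0, -0.025, 0.072, -0.08, 0, 0, 0, -0.025, 0.072, -0.12, 0, 0, 0, -0.025, 0.072, -0.155, 0, 0, 0, -0.025, 0.072, -0.185, 0, 0, 0, -0.025, 0.072, -0.205, 0, 0, 0, -0.025, 0.072, -0.22, 0, 0, 0, -0.025, 0.072, -0.22, 0, 0, 0, -0.025, 0.072, -0.22, 0, 0, 0],
  jaw=60,
  force=30,
)

```text
t: 2.62
tcp_pos: [0.4374, 0.2873, 0.0209]
tool_rot: [0.993, -0.121, -0.0, 0.001]
ft_force: [-0.4, 0.3, 0.0]
grip_width: 0.702
finger_force: 0.0
```

Run:
```python
from h import *
import pickle
s,c=pickle.load(open("w1.pkl","rb"))
print(plane(c,(219.5,226),.056).round(4),plane(c,(213.6,238),.086).round(4))
s=status.get_state();print(s['tcp_pos'],s['ft_force'],s['grip_width'])
cv2.imwrite("pics/w2.png",viewer.camera("wrist"))
```

```text
[0.4382 0.2869 0.056 ] [0.4375 0.287  0.086 ]
[0.43735953 0.28727063 0.02085989] [-0.41171368  0.27033179  0.01660619] 0.7016041058737376
```

View pics/w2.png

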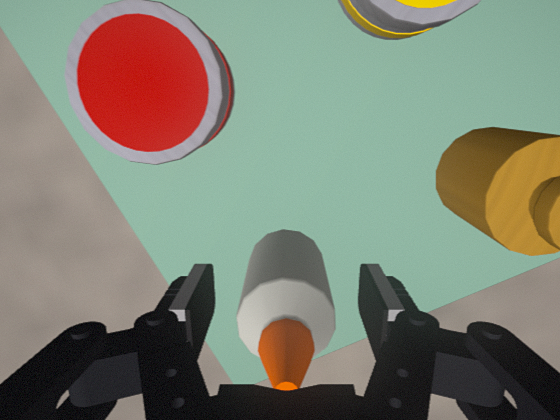

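The dropper is centred between the pads at (286,310). Closing and lifting.

In the tool's units: 200 mm / 1000 = 0.2, 180 mm / 1000 = 0.18.

Request:
move_arm(
  targets=[0, 0, 0, 0, 0, 0, 0, 0, 0, 0, 0, 0, 0, 0, 0, 0, 0, 0, 0, 0, 0, 0, 0, 0, 0, 0, 0, 0, 0, 0, 0, 0, 0, 0, 0, 0, 0, 0, 0, 0, 0, 0, 0, 0, 0.015, 0, 0, 0, 0, 0, 0.045, 0, 0, 0, 0, 0, 0.08, 0, 0, 0, 0, 0, 0.12, 0, 0, 0, 0, 0, 0.155, 0, 0, 0, 0, 0, 0.18, 0, 0, 0, 0, 0, 0.2, 0, 0, 0],
  jaw=20,
  force=30,
)

```text
t: 3.83
tcp_pos: [0.4384, 0.2873, 0.2249]
tool_rot: [0.993, -0.122, 0.001, -0.002]
ft_force: [0.5, 0.1, -0.5]
grip_width: 0.388
finger_force: 30.1
```

Request:
move_arm(
  targets=[0.002, -0.02, 0.01, 0, 0, 0, 0.006, -0.052, 0.01, 0, 0, 0, 0.01, -0.09, 0.01, 0, 0, 0, 0.014, -0.128, 0.01, 0, 0, 0, 0.018, -0.166, 0.01, 0, 0, 0, 0.023, -0.204, 0.01, 0, 0, 0, 0.027, -0.242, 0.01, 0, 0, 0, 0.031, -0.28, 0.01, 0, 0, 0, 0.035, -0.318, 0.01, 0, 0, 0, 0.039, -0.356, 0.01, 0, 0, 0, 0.044, -0.394, 0.01, 0, 0, 0, 0.048, -0.43, 0.01, 0, 0, 0, 0.051, -0.457, 0.01, 0, 0, 0, 0.053, -0.477, 0.01, 0, 0, 0, 0.053, -0.477, 0.01, 0, 0, 0, 0.053, -0.477, 0.01, 0, 0, 0, 0.053, -0.477, 0.01, 0, 0, 0],
)

```text
t: 5.25
tcp_pos: [0.4906, -0.1899, 0.2314]
tool_rot: [0.993, -0.122, 0.0, -0.0]
ft_force: [0.2, -0.3, -0.8]
grip_width: 0.393
finger_force: 30.2
```

Run:
```python
from h import *
import pickle
s=status.get_state();c=viewer.calibration("wrist");im=viewer.camera("wrist");cv2.imwrite("pics/w3.png",im);pickle.dump((s,c),open("w3.pkl","wb"))
print(s['t'],s['tcp_pos'],s['joint_positions'].round(2))
```

```text
5.25 [ 0.49060438 -0.18986938  0.23143593] [ 0.    0.11 -0.31 -0.   -1.14  1.32]
```

View pics/w3.png

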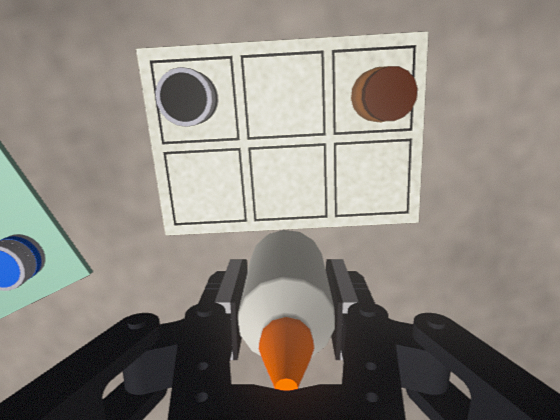

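The wrist view shows the whole board: black tin (185,97), jar lid (390,93), board corners (137,48), (428,33), (420,222) and (165,235). The four target squares are empty.

Run:
```python
from h import *
import pickle
s,c=pickle.load(open("w3.pkl","rb"));im=cv2.imread("pics/w3.png");ct=viewer.calibration("top");cs=viewer.calibration("scene")
g=cv2.cvtColor(im,cv2.COLOR_BGR2GRAY)
b=cv2.adaptiveThreshold(g,255,cv2.ADAPTIVE_THRESH_MEAN_C,cv2.THRESH_BINARY,25,-0+18)
b[240:]=0; b[:,:130]=0;b[:,440:]=0
cs_=cv2.findContours(b,cv2.RETR_LIST,cv2.CHAIN_APPROX_NONE)[0]
c2=cv2.findContours(255-b,cv2.RETR_LIST,cv2.CHAIN_APPROX_NONE)[0]
seen=[]
for q in list(cs_)+list(c2):
    a=cv2.contourArea(q)
    if 3500<a<9000:
        M=cv2.moments(q);p=np.array([M['m10'],M['m01']])/a
        print(p.round(1),a,plane(c,p,.006)[:2].round(4),len(cv2.approxPolyDP(q,8,True)))
hs=cv2.cvtColor(im,cv2.COLOR_BGR2HSV);print('px board',hs[130,420],hs[20,300],hs[130,430+20],hs[90,200],hs[95,285])
m=cv2.inRange(g,195,255);m[236:]=0;m[:,:130]=0;m=cv2.morphologyEx(m,cv2.MORPH_CLOSE,np.ones((7,7)))
q=cv2.approxPolyDP(cv2.convexHull(blobs(m)[0]),8,True)[:,0];print(q.tolist())
P=np.array([plane(c,p,.006)[:2] for p in q]);print(P.round(4),P.mean(0),np.linalg.norm(np.diff(np.vstack([P,P[:1]]),axis=0),axis=1))
T=[[337,169],[460,187],[450,274],[325,250]];S=[[242,261],[125,238],[155,176],[259,195]]
for w in q:
    W=plane(c,w,.006);i=min(range(4),key=lambda i:np.linalg.norm(plane(ct,T[i],.006)-W))
    print(w,'corner 3-view',tri([(c,w),(ct,T[i]),(cs,S[i])]))
k=near(im,'black',(185,97),30);print('black',plane(c,k[0],.040))
```

```text
[206. 186.] 4659.0 [ 0.5    -0.1071] 4
[205.8 185.9] 5771.5 [ 0.5001 -0.1069] 4
[288.7 181.6] 4723.5 [ 0.4839 -0.1907] 4
[288.6 181.5] 5830.5 [ 0.484  -0.1907] 4
[371.9 177.2] 4764.5 [ 0.4678 -0.2742] 4
[372.1 177.1] 5902.0 [ 0.4678 -0.2745] 4
[284.   94.6] 5801.0 [ 0.5676 -0.2068] 4
[284.   94.3] 7113.0 [ 0.5679 -0.2068] 4
[373.3  89.2] 7235.5 [ 0.5517 -0.2907] 4
[206. 186.] 4931.0 [ 0.5    -0.1071] 4
[205.8 185.9] 5474.5 [ 0.5001 -0.1069] 4
[288.7 181.6] 5000.5 [ 0.484  -0.1907] 4
[288.6 181.5] 5531.5 [ 0.484  -0.1907] 4
[371.9 177.2] 5041.5 [ 0.4678 -0.2742] 4
[372.1 177.1] 5602.0 [ 0.4678 -0.2745] 4
[284.   94.6] 6107.0 [ 0.5676 -0.2068] 4
[284.   94.3] 6781.0 [ 0.5679 -0.2068] 4
[373.3  89.2] 6902.5 [ 0.5517 -0.2907] 4
px board [ 26  20 219] [ 16  33 163] [ 10  34 159] [60  4 70] [ 30  17 221]
[[427, 32], [416, 222], [165, 234], [136, 49]]
[[ 0.5889 -0.3472]
 [ 0.409  -0.3111]
 [ 0.4604 -0.0486]
 [ 0.6399 -0.0834]] [ 0.52456713 -0.19756569] [0.18351394 0.26744162 0.18285099 0.2686812 ]
[427  32] corner 3-view (array([ 0.58921092, -0.35011854,  0.00195273]), np.float64(0.005413311124129945))
[416 222] corner 3-view (array([ 0.40367479, -0.31470205, -0.00873283]), np.float64(0.0013976084105529777))
[165 234] corner 3-view (array([ 0.46132568, -0.04961058,  0.00588157]), np.float64(0.0012608080762866538))
[136  49] corner 3-view (array([ 0.63935625, -0.08202313,  0.00142993]), np.float64(0.0021627339761621524))Traceback (most recent call last):
  File "<stdin>", line 23, in <module>
TypeError: 'NoneType' object is not subscriptable
```

Square centres are NL (0.500,-0.107), NM (0.484,-0.191), NR (0.468,-0.274) and FM (0.568,-0.207). Their spacing comes out at 85.2 mm, which checks the 6 mm height. Placing the dropper next.

In the tool's units: -211 mm / 1000 = -0.211, -207 mm / 1000 = -0.207.

Request:
move_arm(
  targets=[0.025, -0.006, 0, 0, 0, 0, 0.055, -0.012, 0, 0, 0, 0, 0.077, -0.017, 0, 0, 0, 0, 0.077, -0.017, -0.03, 0, 0, 0, 0.077, -0.017, -0.065, 0, 0, 0, 0.077, -0.017, -0.1, 0, 0, 0, 0.077, -0.017, -0.135, 0, 0, 0, 0.077, -0.017, -0.165, 0, 0, 0, 0.077, -0.017, -0.188, 0, 0, 0, 0.077, -0.017, -0.2, 0, 0, 0, 0.077, -0.017, -0.207, 0, 0, 0, 0.077, -0.017, -0.211, 0, 0, 0, 0.077, -0.017, -0.211, 0, 0, 0, 0.077, -0.017, -0.211, 0, 0, 0],
)

```text
t: 6.47
tcp_pos: [0.5689, -0.2064, 0.0215]
tool_rot: [0.993, -0.121, 0.001, 0.0]
ft_force: [0.3, 0.5, -0.7]
grip_width: 0.389
finger_force: 30.1
```

In the tool's units: -2 mm / 1000 = -0.002, -1 mm / 1000 = -0.001.

Request:
move_arm(
  targets=[-0.001, 0, -0.002, 0, 0, 0, -0.001, 0, -0.002, 0, 0, 0, -0.001, 0, -0.002, 0, 0, 0],
)

```text
t: 6.72
tcp_pos: [0.5689, -0.2066, 0.0207]
tool_rot: [0.993, -0.121, 0.002, -0.0]
ft_force: [-2.0, 3.7, 11.3]
grip_width: 0.384
finger_force: 31.2
```

In the tool's units: 220 mm / 1000 = 0.22, 180 mm / 1000 = 0.18.

Request:
move_arm(
  targets=[0, 0, 0, 0, 0, 0, 0, 0, 0, 0, 0, 0, 0, 0, 0, 0, 0, 0, 0, 0, 0, 0, 0, 0, 0, 0, 0, 0, 0, 0, 0, 0, 0.03, 0, 0, 0, 0, 0, 0.065, 0, 0, 0, 0, 0, 0.1, 0, 0, 0, 0, 0, 0.14, 0, 0, 0, 0, 0, 0.18, 0, 0, 0, 0, 0, 0.22, 0, 0, 0],
  jaw=52,
)

```text
t: 7.63
tcp_pos: [0.5664, -0.207, 0.2402]
tool_rot: [0.993, -0.122, -0.0, 0.0]
ft_force: [1.4, 0.0, 0.2]
grip_width: 0.608
finger_force: 0.0
```

In the tool's units: 403 mm / 1000 = 0.403, -223 mm / 1000 = -0.223.

Request:
move_arm(
  targets=[-0.108, 0.403, 0, 0, 0, 0, -0.108, 0.403, 0, 0, 0, 0, -0.108, 0.403, 0, 0, 0, 0, -0.108, 0.403, 0, 0, 0, 0, -0.108, 0.403, 0, 0, 0, 0, -0.108, 0.403, 0, 0, 0, 0, -0.108, 0.403, 0, 0, 0, 0, -0.108, 0.403, 0, 0, 0, 0, -0.108, 0.403, 0, 0, 0, 0, -0.108, 0.403, 0, 0, 0, 0, -0.108, 0.403, 0, 0, 0, 0, -0.108, 0.403, 0, 0, 0, 0, -0.108, 0.403, -0.04, 0, 0, 0, -0.108, 0.403, -0.08, 0, 0, 0, -0.108, 0.403, -0.12, 0, 0, 0, -0.108, 0.403, -0.16, 0, 0, 0, -0.108, 0.403, -0.195, 0, 0, 0, -0.108, 0.403, -0.215, 0, 0, 0, -0.108, 0.403, -0.223, 0, 0, 0, -0.108, 0.403, -0.223, 0, 0, 0],
  jaw=62,
  force=80,
)

```text
t: 9.3
tcp_pos: [0.4583, 0.1941, 0.0136]
tool_rot: [0.992, -0.122, -0.001, 0.002]
ft_force: [0.6, -0.9, 0.5]
grip_width: 0.725
finger_force: 0.0
```

Run:
```python
from h import *
s=status.get_state();print(s['tcp_pos'],s['ft_force'],s['grip_width'])
im=viewer.camera("wrist");t=viewer.camera("top");cv2.imwrite("pics/m4.png",np.hstack([cv2.resize(im,(400,300)),cv2.resize(t[150:300,310:480],(340,300))]))
```

```text
[0.45830903 0.19411481 0.01355983] [ 0.56097873 -0.86352944  0.51395416] 0.7252341720228163
```

View pics/m4.png

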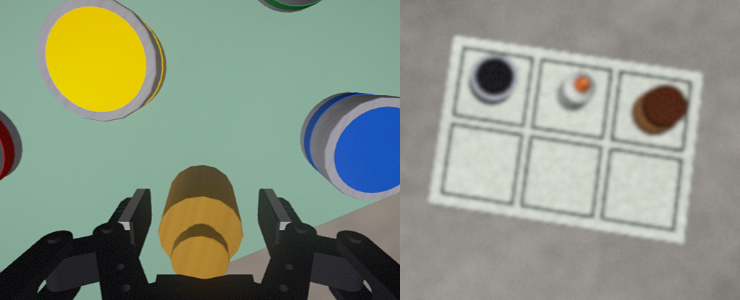

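The left part of the view shows the weight centred between the pads at (200,220). The right part shows the dropper upright in the middle far square.

In the tool's units: 150 mm / 1000 = 0.15, 145 mm / 1000 = 0.145.

Request:
move_arm(
  targets=[0, 0, 0, 0, 0, 0, 0, 0, 0, 0, 0, 0, 0, 0, 0, 0, 0, 0, 0, 0, 0, 0, 0, 0, 0, 0, 0, 0, 0, 0, 0, 0, 0, 0, 0, 0, 0, 0, 0, 0, 0, 0, 0, 0, 0.01, 0, 0, 0, 0, 0, 0.03, 0, 0, 0, 0, 0, 0.06, 0, 0, 0, 0, 0, 0.095, 0, 0, 0, 0, 0, 0.125, 0, 0, 0, 0, 0, 0.145, 0, 0, 0, 0, 0, 0.15, 0, 0, 0, 0, 0, 0.15, 0, 0, 0],
  jaw=20,
  force=80,
)

```text
t: 10.65
tcp_pos: [0.4591, 0.1965, 0.1669]
tool_rot: [0.993, -0.122, 0.001, -0.002]
ft_force: [-0.6, -0.2, -6.9]
grip_width: 0.436
finger_force: 81.7
```

In the tool's units: -303 mm / 1000 = -0.303, -288 mm / 1000 = -0.288.

Request:
move_arm(
  targets=[0.002, -0.015, 0, 0, 0, 0, 0.006, -0.045, 0, 0, 0, 0, 0.011, -0.08, 0, 0, 0, 0, 0.016, -0.118, 0, 0, 0, 0, 0.021, -0.156, 0, 0, 0, 0, 0.026, -0.194, 0, 0, 0, 0, 0.031, -0.23, 0, 0, 0, 0, 0.035, -0.262, 0, 0, 0, 0, 0.039, -0.288, 0, 0, 0, 0, 0.041, -0.303, 0, 0, 0, 0, 0.041, -0.303, -0.03, 0, 0, 0, 0.041, -0.303, -0.065, 0, 0, 0, 0.041, -0.303, -0.095, 0, 0, 0, 0.041, -0.303, -0.12, 0, 0, 0, 0.041, -0.303, -0.138, 0, 0, 0, 0.041, -0.303, -0.147, 0, 0, 0, 0.041, -0.303, -0.15, 0, 0, 0, 0.041, -0.303, -0.15, 0, 0, 0, 0.041, -0.303, -0.151, 0, 0, 0, 0.041, -0.303, -0.151, 0, 0, 0],
)

```text
t: 12.32
tcp_pos: [0.4978, -0.1073, 0.0148]
tool_rot: [0.993, -0.122, -0.002, 0.001]
ft_force: [-10.1, 1.9, 15.3]
grip_width: 0.442
finger_force: 85.6
```

In the tool's units: 150 mm / 1000 = 0.15, 130 mm / 1000 = 0.13.

Request:
move_arm(
  targets=[0, 0, 0, 0, 0, 0, 0, 0, 0, 0, 0, 0, 0, 0, 0, 0, 0, 0, 0, 0, 0, 0, 0, 0, 0, 0, 0, 0, 0, 0, 0, 0, 0.02, 0, 0, 0, 0, 0, 0.05, 0, 0, 0, 0, 0, 0.09, 0, 0, 0, 0, 0, 0.13, 0, 0, 0, 0, 0, 0.15, 0, 0, 0],
  jaw=60,
)

```text
t: 13.15
tcp_pos: [0.5018, -0.1071, 0.1691]
tool_rot: [0.993, -0.121, 0.003, -0.0]
ft_force: [0.9, -0.5, 0.6]
grip_width: 0.703
finger_force: 0.0
```

In the tool's units: 420 mm / 1000 = 0.42, -153 mm / 1000 = -0.153.

Request:
move_arm(
  targets=[0.024, 0.42, 0, 0, 0, 0, 0.024, 0.42, 0, 0, 0, 0, 0.024, 0.42, 0, 0, 0, 0, 0.024, 0.42, 0, 0, 0, 0, 0.024, 0.42, 0, 0, 0, 0, 0.024, 0.42, 0, 0, 0, 0, 0.024, 0.42, 0, 0, 0, 0, 0.024, 0.42, 0, 0, 0, 0, 0.024, 0.42, 0, 0, 0, 0, 0.024, 0.42, 0, 0, 0, 0, 0.024, 0.42, 0, 0, 0, 0, 0.024, 0.42, 0, 0, 0, 0, 0.024, 0.42, -0.04, 0, 0, 0, 0.024, 0.42, -0.075, 0, 0, 0, 0.024, 0.42, -0.11, 0, 0, 0, 0.024, 0.42, -0.135, 0, 0, 0, 0.024, 0.42, -0.147, 0, 0, 0, 0.024, 0.42, -0.153, 0, 0, 0, 0.024, 0.42, -0.153, 0, 0, 0, 0.024, 0.42, -0.153, 0, 0, 0],
  jaw=66,
  force=50,
)

```text
t: 14.82
tcp_pos: [0.5247, 0.3133, 0.0125]
tool_rot: [0.993, -0.122, 0.001, -0.001]
ft_force: [0.4, 0.1, -1.0]
grip_width: 0.774
finger_force: 0.0
```

Run:
```python
from h import *
s=status.get_state();print(s['tcp_pos'],s['ft_force'],s['grip_width'])
im=viewer.camera("wrist");t=viewer.camera("top");cv2.imwrite("pics/m5.png",np.hstack([cv2.resize(im,(400,300)),cv2.resize(t[150:300,310:480],(340,300))]))
```

```text
[0.52473961 0.31328751 0.01253082] [ 0.35372637  0.08148479 -1.01851702] 0.7739821983769356
```

View pics/m5.png

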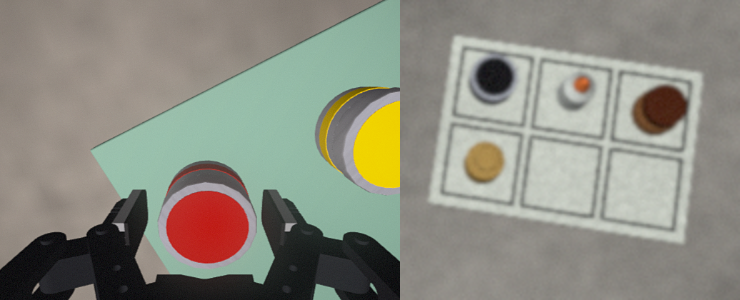

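Red is centred between the pads, and the weight stands in the near-left square.

In the tool's units: 150 mm / 1000 = 0.15, 135 mm / 1000 = 0.135.

Request:
move_arm(
  targets=[0, 0, 0, 0, 0, 0, 0, 0, 0, 0, 0, 0, 0, 0, 0, 0, 0, 0, 0, 0, 0, 0, 0, 0, 0, 0, 0, 0, 0, 0, 0, 0, 0, 0, 0, 0, 0, 0, 0, 0, 0, 0, 0, 0, 0.01, 0, 0, 0, 0, 0, 0.035, 0, 0, 0, 0, 0, 0.07, 0, 0, 0, 0, 0, 0.105, 0, 0, 0, 0, 0, 0.135, 0, 0, 0, 0, 0, 0.15, 0, 0, 0],
  jaw=30,
  force=50,
)

```text
t: 16.0
tcp_pos: [0.5253, 0.3141, 0.167]
tool_rot: [0.993, -0.121, 0.002, -0.002]
ft_force: [1.0, 0.5, -0.7]
grip_width: 0.569
finger_force: 51.9
```

In the tool's units: -587 mm / 1000 = -0.587, -567 mm / 1000 = -0.567.

Request:
move_arm(
  targets=[-0.002, -0.02, 0, 0, 0, 0, -0.005, -0.055, 0, 0, 0, 0, -0.009, -0.095, 0, 0, 0, 0, -0.013, -0.135, 0, 0, 0, 0, -0.017, -0.175, 0, 0, 0, 0, -0.021, -0.215, 0, 0, 0, 0, -0.024, -0.255, 0, 0, 0, 0, -0.028, -0.295, 0, 0, 0, 0, -0.032, -0.335, 0, 0, 0, 0, -0.036, -0.375, 0, 0, 0, 0, -0.04, -0.415, 0, 0, 0, 0, -0.043, -0.455, 0, 0, 0, 0, -0.047, -0.495, 0, 0, 0, 0, -0.051, -0.535, 0, 0, 0, 0, -0.054, -0.567, 0, 0, 0, 0, -0.056, -0.587, 0, 0, 0, 0, -0.056, -0.587, 0, 0, 0, 0, -0.056, -0.587, 0, 0, 0, 0],
)

```text
t: 17.5
tcp_pos: [0.4674, -0.275, 0.1618]
tool_rot: [0.992, -0.123, 0.0, -0.0]
ft_force: [-0.1, 0.2, -1.3]
grip_width: 0.572
finger_force: 52.0
```

In the tool's units: -151 mm / 1000 = -0.151, -150 mm / 1000 = -0.15.

Request:
move_arm(
  targets=[0, 0, -0.03, 0, 0, 0, 0, 0, -0.065, 0, 0, 0, 0, 0, -0.095, 0, 0, 0, 0, 0, -0.12, 0, 0, 0, 0, 0, -0.138, 0, 0, 0, 0, 0, -0.147, 0, 0, 0, 0, 0, -0.15, 0, 0, 0, 0, 0, -0.151, 0, 0, 0, 0, 0, -0.151, 0, 0, 0, 0, 0, -0.151, 0, 0, 0],
)

```text
t: 18.33
tcp_pos: [0.469, -0.2737, 0.0115]
tool_rot: [0.993, -0.121, 0.001, 0.0]
ft_force: [0.9, -0.7, -0.7]
grip_width: 0.569
finger_force: 51.9
```

In the tool's units: -1 mm / 1000 = -0.001.

Request:
move_arm(
  targets=[0, 0, -0.001, 0, 0, 0, 0, 0, -0.001, 0, 0, 0],
)

```text
t: 18.5
tcp_pos: [0.469, -0.2738, 0.0111]
tool_rot: [0.993, -0.121, 0.001, 0.0]
ft_force: [-2.2, 3.9, 11.7]
grip_width: 0.57
finger_force: 53.3
```

In the tool's units: 150 mm / 1000 = 0.15, 130 mm / 1000 = 0.13.

Request:
move_arm(
  targets=[0, 0, 0, 0, 0, 0, 0, 0, 0, 0, 0, 0, 0, 0, 0, 0, 0, 0, 0, 0, 0, 0, 0, 0, 0, 0, 0, 0, 0, 0, 0, 0, 0.02, 0, 0, 0, 0, 0, 0.05, 0, 0, 0, 0, 0, 0.09, 0, 0, 0, 0, 0, 0.13, 0, 0, 0, 0, 0, 0.15, 0, 0, 0],
  jaw=64,
)

```text
t: 19.33
tcp_pos: [0.4696, -0.2747, 0.1641]
tool_rot: [0.993, -0.121, 0.003, 0.001]
ft_force: [0.5, 0.0, 0.2]
grip_width: 0.748
finger_force: 0.0
```

In the tool's units: 382 mm / 1000 = 0.382, -148 mm / 1000 = -0.148.

Request:
move_arm(
  targets=[0.009, 0.382, 0, 0, 0, 0, 0.009, 0.382, 0, 0, 0, 0, 0.009, 0.382, 0, 0, 0, 0, 0.009, 0.382, 0, 0, 0, 0, 0.009, 0.382, 0, 0, 0, 0, 0.009, 0.382, 0, 0, 0, 0, 0.009, 0.382, 0, 0, 0, 0, 0.009, 0.382, 0, 0, 0, 0, 0.009, 0.382, 0, 0, 0, 0, 0.009, 0.382, 0, 0, 0, 0, 0.009, 0.382, 0, 0, 0, 0, 0.009, 0.382, -0.04, 0, 0, 0, 0.009, 0.382, -0.075, 0, 0, 0, 0.009, 0.382, -0.11, 0, 0, 0, 0.009, 0.382, -0.133, 0, 0, 0, 0.009, 0.382, -0.144, 0, 0, 0, 0.009, 0.382, -0.148, 0, 0, 0, 0.009, 0.382, -0.148, 0, 0, 0, 0.009, 0.382, -0.148, 0, 0, 0],
  jaw=66,
)

```text
t: 20.92
tcp_pos: [0.4774, 0.1077, 0.0118]
tool_rot: [0.993, -0.122, 0.0, -0.0]
ft_force: [0.2, 0.0, -0.3]
grip_width: 0.776
finger_force: 0.0
```

Run:
```python
from h import *
s=status.get_state();print(s['tcp_pos'],s['ft_force'],s['grip_width'])
im=viewer.camera("wrist");t=viewer.camera("top");cv2.imwrite("pics/m6.png",np.hstack([cv2.resize(im,(400,300)),cv2.resize(t[150:300,310:480],(340,300))]))
```

```text
[0.47735927 0.10772537 0.01180502] [ 0.16507572  0.03150588 -0.30755428] 0.776145733631253
```

View pics/m6.png

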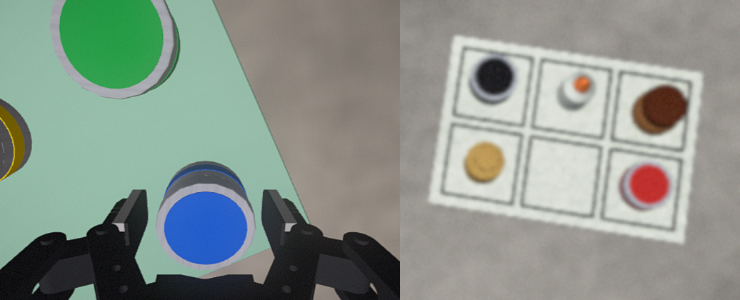

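Red is placed near-right and blue is centred between the pads.

In the tool's units: 150 mm / 1000 = 0.15, 135 mm / 1000 = 0.135.

Request:
move_arm(
  targets=[0, 0, 0, 0, 0, 0, 0, 0, 0, 0, 0, 0, 0, 0, 0, 0, 0, 0, 0, 0, 0, 0, 0, 0, 0, 0, 0, 0, 0, 0, 0, 0, 0, 0, 0, 0, 0, 0, 0, 0, 0, 0, 0, 0, 0.01, 0, 0, 0, 0, 0, 0.035, 0, 0, 0, 0, 0, 0.07, 0, 0, 0, 0, 0, 0.105, 0, 0, 0, 0, 0, 0.135, 0, 0, 0, 0, 0, 0.15, 0, 0, 0],
  jaw=30,
  force=50,
)

```text
t: 22.1
tcp_pos: [0.4784, 0.1087, 0.1661]
tool_rot: [0.993, -0.121, 0.003, -0.002]
ft_force: [0.6, -0.6, -0.7]
grip_width: 0.569
finger_force: 51.8
```

Request:
move_arm(
  targets=[0, -0.015, 0, 0, 0, 0, 0.001, -0.045, 0, 0, 0, 0, 0.002, -0.08, 0, 0, 0, 0, 0.003, -0.118, 0, 0, 0, 0, 0.004, -0.156, 0, 0, 0, 0, 0.005, -0.194, 0, 0, 0, 0, 0.006, -0.23, 0, 0, 0, 0, 0.007, -0.262, 0, 0, 0, 0, 0.007, -0.286, 0, 0, 0, 0, 0.007, -0.298, 0, 0, 0, 0, 0.007, -0.298, -0.02, 0, 0, 0, 0.007, -0.298, -0.05, 0, 0, 0, 0.007, -0.298, -0.08, 0, 0, 0, 0.007, -0.298, -0.108, 0, 0, 0, 0.007, -0.298, -0.13, 0, 0, 0, 0.007, -0.298, -0.143, 0, 0, 0, 0.007, -0.298, -0.149, 0, 0, 0, 0.007, -0.298, -0.151, 0, 0, 0, 0.007, -0.298, -0.151, 0, 0, 0, 0.007, -0.298, -0.152, 0, 0, 0],
)

```text
t: 23.77
tcp_pos: [0.4847, -0.1898, 0.0104]
tool_rot: [0.993, -0.121, 0.001, -0.0]
ft_force: [-4.1, 4.5, 17.9]
grip_width: 0.565
finger_force: 54.7
```

In the tool's units: 200 mm / 1000 = 0.2, 170 mm / 1000 = 0.17.

Request:
move_arm(
  targets=[0, 0, 0, 0, 0, 0, 0, 0, 0, 0, 0, 0, 0, 0, 0, 0, 0, 0, 0, 0, 0, 0, 0, 0, 0, 0, 0, 0, 0, 0, 0, 0, 0.02, 0, 0, 0, 0, 0, 0.05, 0, 0, 0, 0, 0, 0.09, 0, 0, 0, 0, 0, 0.13, 0, 0, 0, 0, 0, 0.17, 0, 0, 0, 0, 0, 0.2, 0, 0, 0, 0, 0, 0.2, 0, 0, 0],
  jaw=64,
)

```text
t: 24.77
tcp_pos: [0.4872, -0.1908, 0.2165]
tool_rot: [0.993, -0.121, 0.006, 0.0]
ft_force: [0.3, -0.3, 1.3]
grip_width: 0.749
finger_force: 0.0
```

Run:
```python
from h import *
s=status.get_state();c=viewer.calibration("wrist");im=viewer.camera("wrist");cv2.imwrite("pics/w7.png",im);ct=viewer.calibration("top");it=viewer.camera("top")
print(s['tcp_pos'])
for n,X in(('blue',(.4845,-.19,.04)),('red',(.4678,-.2744,.04)),('green',(.571,.1226,.042))):
    r=[]
    for cc,i,rr in((c,im,50),(ct,it,14)):
        q=proj(cc,X);b=near(i,n,q,rr) if 0<q[0]<560 and 0<q[1]<420 else None
        if b: r.append((cc,b[0]))
    print(n,[plane(cc,p,X[2])[:2].round(4) for cc,p in r],tri(r) if len(r)>1 else '')
```

```text
[ 0.48724339 -0.19076215  0.2165401 ]
blue [array([ 0.4835, -0.1891]), array([ 0.4837, -0.1886])] (array([ 0.48358953, -0.18889383,  0.03967743]), np.float64(0.00027392111120020377))
red [array([ 0.4683, -0.2737]), array([ 0.4671, -0.2728])] (array([ 0.46741098, -0.27402367,  0.03659671]), np.float64(0.00033857995543740463))
green []
```

In the tool's units: 313 mm / 1000 = 0.313, -198 mm / 1000 = -0.198.

Request:
move_arm(
  targets=[0.087, 0.313, 0, 0, 0, 0, 0.087, 0.313, 0, 0, 0, 0, 0.087, 0.313, 0, 0, 0, 0, 0.087, 0.313, 0, 0, 0, 0, 0.087, 0.313, 0, 0, 0, 0, 0.087, 0.313, 0, 0, 0, 0, 0.087, 0.313, 0, 0, 0, 0, 0.087, 0.313, 0, 0, 0, 0, 0.087, 0.313, 0, 0, 0, 0, 0.087, 0.313, 0, 0, 0, 0, 0.087, 0.313, -0.04, 0, 0, 0, 0.087, 0.313, -0.08, 0, 0, 0, 0.087, 0.313, -0.12, 0, 0, 0, 0.087, 0.313, -0.155, 0, 0, 0, 0.087, 0.313, -0.18, 0, 0, 0, 0.087, 0.313, -0.193, 0, 0, 0, 0.087, 0.313, -0.198, 0, 0, 0, 0.087, 0.313, -0.198, 0, 0, 0, 0.087, 0.313, -0.198, 0, 0, 0],
  jaw=66,
)

```text
t: 26.45
tcp_pos: [0.5711, 0.1225, 0.0116]
tool_rot: [0.993, -0.122, 0.0, 0.0]
ft_force: [-0.5, 0.1, 0.2]
grip_width: 0.776
finger_force: 0.0
```

Run:
```python
from h import *
s=status.get_state();c=viewer.calibration("wrist");im=viewer.camera("wrist")
b=near(im,'green',proj(c,(.571,.1226,.042)),90);print(s['tcp_pos'],b,plane(c,b[0],.042).round(4))
t=viewer.camera("top");cv2.imwrite("pics/m8.png",np.hstack([cv2.resize(im,(400,300)),cv2.resize(t[150:300,310:480],(340,300))]))
```

```text
[0.57107183 0.12246546 0.0116415 ] (array([286.24617729, 317.67479854]), 9079.5, (229, 267, 116, 102)) [0.5708 0.1224 0.042 ]
```

View pics/m8.png

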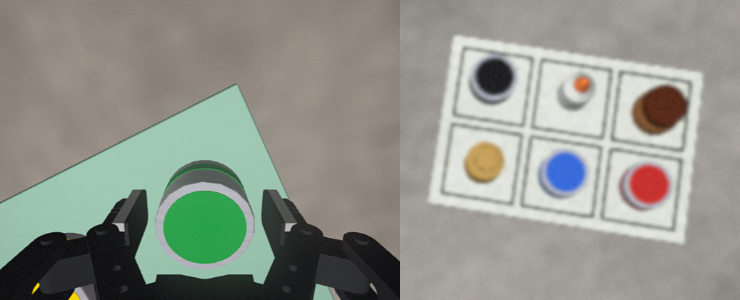

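Green is centred between the pads and blue stands in the near-middle square. Picking green and stacking it.

In the tool's units: 150 mm / 1000 = 0.15, 135 mm / 1000 = 0.135.

Request:
move_arm(
  targets=[0, 0, 0, 0, 0, 0, 0, 0, 0, 0, 0, 0, 0, 0, 0, 0, 0, 0, 0, 0, 0, 0, 0, 0, 0, 0, 0, 0, 0, 0, 0, 0, 0, 0, 0, 0, 0, 0, 0, 0, 0, 0, 0, 0, 0.01, 0, 0, 0, 0, 0, 0.035, 0, 0, 0, 0, 0, 0.07, 0, 0, 0, 0, 0, 0.105, 0, 0, 0, 0, 0, 0.135, 0, 0, 0, 0, 0, 0.15, 0, 0, 0],
  jaw=30,
  force=50,
)

```text
t: 27.63
tcp_pos: [0.5725, 0.1236, 0.167]
tool_rot: [0.993, -0.121, 0.003, -0.002]
ft_force: [0.7, 1.2, -1.2]
grip_width: 0.57
finger_force: 51.8
```

In the tool's units: -312 mm / 1000 = -0.312, -304 mm / 1000 = -0.304.

Request:
move_arm(
  targets=[-0.004, -0.015, 0, 0, 0, 0, -0.013, -0.045, 0, 0, 0, 0, -0.022, -0.08, 0, 0, 0, 0, -0.033, -0.118, 0, 0, 0, 0, -0.043, -0.156, 0, 0, 0, 0, -0.054, -0.194, 0, 0, 0, 0, -0.064, -0.23, 0, 0, 0, 0, -0.073, -0.262, 0, 0, 0, 0, -0.08, -0.288, 0, 0, 0, 0, -0.085, -0.304, 0, 0, 0, 0, -0.087, -0.312, 0, 0, 0, 0, -0.087, -0.312, -0.02, 0, 0, 0, -0.087, -0.312, -0.05, 0, 0, 0, -0.087, -0.312, -0.078, 0, 0, 0, -0.087, -0.312, -0.098, 0, 0, 0, -0.087, -0.312, -0.108, 0, 0, 0, -0.087, -0.312, -0.113, 0, 0, 0, -0.087, -0.312, -0.115, 0, 0, 0, -0.087, -0.312, -0.115, 0, 0, 0, -0.087, -0.312, -0.115, 0, 0, 0],
)

```text
t: 29.3
tcp_pos: [0.4848, -0.189, 0.0474]
tool_rot: [0.993, -0.121, 0.001, -0.0]
ft_force: [-0.4, 0.4, -0.9]
grip_width: 0.571
finger_force: 51.9
```

Down 4 mm in small steps to touch.

In the tool's units: -4 mm / 1000 = -0.004, -3 mm / 1000 = -0.003.

Request:
move_arm(
  targets=[-0.001, 0, -0.002, 0, 0, 0, -0.001, 0, -0.003, 0, 0, 0, -0.001, 0, -0.004, 0, 0, 0, -0.001, 0, -0.004, 0, 0, 0],
)

```text
t: 29.63
tcp_pos: [0.4838, -0.189, 0.0448]
tool_rot: [0.993, -0.121, 0.001, 0.0]
ft_force: [-5.3, 4.0, 20.2]
grip_width: 0.569
finger_force: 54.0
```

Request:
move_arm(
  targets=[0, 0, 0.001, 0, 0, 0, 0, 0, 0.001, 0, 0, 0],
)

```text
t: 29.8
tcp_pos: [0.4838, -0.189, 0.0448]
tool_rot: [0.993, -0.121, 0.001, -0.0]
ft_force: [-3.1, 3.2, 12.1]
grip_width: 0.571
finger_force: 52.6
```

In the tool's units: 180 mm / 1000 = 0.18, 165 mm / 1000 = 0.165.

Request:
move_arm(
  targets=[0, 0, 0, 0, 0, 0, 0, 0, 0, 0, 0, 0, 0, 0, 0, 0, 0, 0, 0, 0, 0, 0, 0, 0, 0, 0, 0, 0, 0, 0, 0, 0, 0.01, 0, 0, 0, 0, 0, 0.03, 0, 0, 0, 0, 0, 0.06, 0, 0, 0, 0, 0, 0.095, 0, 0, 0, 0, 0, 0.135, 0, 0, 0, 0, 0, 0.165, 0, 0, 0, 0, 0, 0.18, 0, 0, 0, 0, 0, 0.18, 0, 0, 0],
  jaw=64,
)

```text
t: 30.88
tcp_pos: [0.4849, -0.1894, 0.2285]
tool_rot: [0.993, -0.121, 0.004, 0.0]
ft_force: [0.9, -0.8, 0.3]
grip_width: 0.75
finger_force: 0.0
```

In the tool's units: 60 mm / 1000 = 0.06, -40 mm / 1000 = -0.04.

Request:
move_arm(
  targets=[-0.04, 0.06, 0.02, 0, 0, 0, -0.04, 0.06, 0.02, 0, 0, 0, -0.04, 0.06, 0.02, 0, 0, 0, -0.04, 0.06, 0.02, 0, 0, 0],
)

```text
t: 31.22
tcp_pos: [0.4424, -0.1281, 0.2441]
tool_rot: [0.993, -0.12, 0.001, -0.0]
ft_force: [0.2, 0.1, 0.8]
grip_width: 0.748
finger_force: 0.0
```

Run:
```python
from h import *
c=viewer.calibration("wrist");im=viewer.camera("wrist");cs=viewer.calibration("scene");si=viewer.camera("scene")
r=[]
for cc,i,rr in((c,im,60),(cs,si,16)):
    b=near(i,'green',proj(cc,(.4836,-.189,.074)),rr);print(b);
    if b:r.append((cc,b[0]))
print(tri(r) if len(r)>1 else'')
for n,X in(('red',(.4678,-.2744,.04)),('brass',(.5,-.107,.05)),('orange',(.5678,-.2068,.075)),('yellow',(.5442,.2191,.041))):
    b=near(si,n,proj(cs,X),14);print(n,b and plane(cs,b[0],X[2]).round(4))
cv2.imwrite("pics/m9.png",np.hstack([cv2.resize(im,(400,300)),cv2.resize(si[165:265,115:280],(400,300))]))
```

```text
(array([345.57446608, 124.85981748]), 1771.5, (322, 101, 48, 49))
(array([197.86839266, 185.17367853]), 154.5, (190, 179, 17, 13))
(array([ 0.48300589, -0.18877565,  0.07270916]), np.float64(0.0003872602874674085))
red [ 0.469 -0.273  0.04 ]
brass [ 0.5085 -0.1047  0.05  ]
orange [ 0.5738 -0.2043  0.075 ]
yellow [0.5446 0.2188 0.041 ]
```

View pics/m9.png

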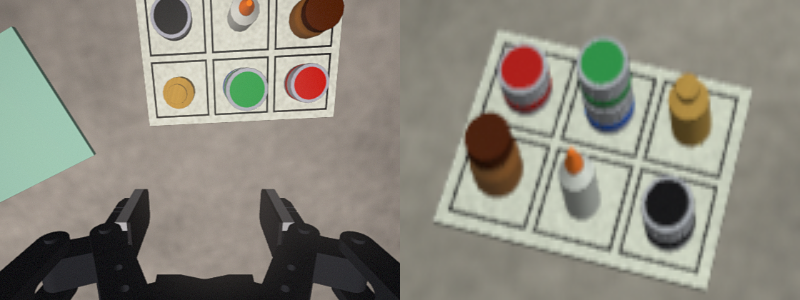

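Green is squarely on blue: its top centre is 0.6 mm from blue's, at a height of 73 mm. The dropper, weight and red tin are upright in their squares, and the black tin, jar and yellow tin have not moved. Handing in.

```bash
python3 -c "
from workcell import ctrl;print(ctrl.close_job())"
```

```text
the job is handed in; nothing more can be done
None
```

The job is handed in at about 31 s of the 128 s allowed: in the last pictures the dropper, weight, red tin and blue tin stood in their squares with green squarely on blue, and the black tin, jar and yellow tin looked undisturbed; no verdict was returned.

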